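Shut and lock the dust extractor's filter panel

TASK

The hinged filter panel on top of the bench dust extractor stands slightly ajar. Push it fully shut with the fingertips, and only then, with a fingertip set in the slot of its round quarter-turn fastener, turn that clockwise (seen from above) all the way to its stop, so that the panel is locked, and draw back clear. Do not raise the panel or pick anything up, and leave the tools and other things around it where they are.

Things in the scene. Friction and masses are not known exactly. Their poses are not given: they have to be found in the camera images.
- housing: bench dust extractor: fixed low grey box, 300 (x) x 420 (y) x 90 mm high, a hinged panel on the -y half of its top. Origin under its centre on the bench; x points from its louvred front (robot's side) to its back. With the panel shut, the fastener's axis is at x = -45, y = -70 mm in this frame, its slot's floor 104 mm and its top 120 mm above the bench.
- panel (a joint): hinge of the aluminium panel, rad: 0 = shut flat on the housing (rigid stop), positive = front edge raised; starts 0.08 to 0.20. Stiff: it stays where it is left; about 2 to 5 N downward near the fastener moves it.
- panel_front (a point): middle of the panel's free front edge, on its top face. The panel is 225 (front to back) x 190 x 8 mm; its hinge runs along its back edge, 225 mm behind this point.
- slot (a point): centre of the slot's floor, on the fastener's axis, 155 mm in front of the hinge. Fastener: disc 92 mm across with two raised black half-moons; between their flat sides a straight finger slot 34 mm wide, 16 mm deep, 92 mm long. A collar on the panel, 96 mm inside, 116 mm outside, as high, surrounds it: only the slot can be driven. Frame turns with it: x along the slot, y across, z up.
- dial (a joint): turn of the fastener, rad, growing clockwise seen from above: 0 = open, slot front to back (along the housing's x); 1.571 = locked, at its stop, slot side to side. Starts 0 to 0.4. Stiff (0.1 N m), stays where left. From about 0.6 a cam tongue passes under the housing's front lip; if turned while the panel is ajar it lands on the lip and holds the panel open.
- tape_measure: a tape measure standing on the fixed part of the housing's top, 70 x 40 x 62 mm; origin under its centre. To be left alone.
- screw_jar: a lidded jar on the fixed part of the housing's top, 60 mm across, 75 mm high; origin under its centre. To be left alone.
- glue_bottle: a glue bottle standing on the bench beside the housing, 60 mm across, 170 mm high; origin under its centre. To be left alone.
- mallet: a wooden mallet lying on the bench, 300 mm long, up to 120 mm wide and 75 mm high; origin on the bench near mid-length, its x axis towards the head. To be left alone.
- offcut: a wood offcut on the bench, 100 x 60 x 45 mm; origin under its centre. To be left alone.
- square: a carpenter's square lying on the bench, stock 140 mm and blade 180 mm long, 18 mm thick; origin under the middle of the stock. To be left alone.

How it is judged:
By the outcome, as a careful person would: the job done as asked, in the order asked, and still so for the second after the job is handed in, with the robot touching nothing.
It also fails if it takes over 38 s, if anything falls off the work surface, if the arm or the gripper's body presses on something with over 40 N, if the wrist force passes 120 N, or if a joint passes its speed limit or range.

ROBOT

A 6-joint arm with a two-finger parallel gripper is mounted at the origin on the work surface. World frame = base frame: x ahead of the robot, y to its left, z up, the work surface at z = 0. Lengths are in mm, angles in rad, forces in N, time in s.
With the tool pointing down it reaches from about 350 to 875 mm from the base axis. Payload 4.2 kg.
Tool frame: the origin (TCP) lies on the centre line of the jaws, within the pads' length; the fingertips stand 22 mm ahead of it and the grasp point (between the pads) lies 3 mm ahead of it (arm.nose_length is the distance from the TCP to the fingertips, in mm); z points along the fingers, x is the direction in which the jaws open and shut, and the axes are right-handed (so a half turn about z gives the same grasp; the last joint's range is limited). The gripper opens to 85 mm and grips with 20 to 120 N. Pads are 22 mm wide; open, the fingers measure 114 mm over their backs; the gripper's body (76 mm by 85 mm) begins 54 mm behind the grasp point. The pads swing forward as they close: fully open they stand 13 mm farther back than shut.
Start: joints at [-0.962, 0.385, 0.008, 0, -1.194, -0.259], TCP at [214.208, -587.124, 221.812] pointing down, gripper open.
Joint ranges: [-3.14, 3.14], [-1.21, 2.06], [-1.07, 1.41], [-3.16, 2.05], [-2.99, -0.16], [-3.1, 3.1]. Speed limits (rad/s): [2.79, 2.79, 3.14, 3.14, 3.14, 3.14].

INTERFACE

Orientations are given as a unit quaternion [x, y, z, w].
In Python, from bench import telemetry, get_image, workorder, nets, arm gives the robot as it stands.
- The arm moves only by the tool apply_moves, never from a script. Its argument "steps" is a list of rows, each an object with "hand": the opening, from 0 (shut) to 1 (fully open); "xyz": the shift along the tool's x, y, z in cm, a list of three; "delta_rot": the turn, a rotation vector about the tool's x, y, z in rad, a list of three. In form: [{"hand": hand, "xyz": [x, y, z], "delta_rot": [wx, wy, wz]}, ...]. A call has 1 to 12 rows; each row is the pose to reach, as a shift and turn from the pose commanded when the call began, along the tool's axes at that moment; what a row does not reach only later rows make up. A row lasts 1/12 s, in which the tool goes at most 41.7 mm and 7.16 degrees, less where a joint would pass 70% of its speed; a pose out of reach is approached as far as the arm can. A call with a gripper value outside its range is refused whole. The fingers move at their own pace and stop on an object; the grip force is fixed at half the most. Time passes only in rows, so rows that repeat a pose let the fingers close. It gives the time, the measured TCP pose, the force and the opening at its end, in the units of the state.
- telemetry.read_state(): the state, without advancing time (a new reading comes with each control period).
- get_image(name): name is "scene" or "top" or "wrist"; returns a dict with "frame" (420x560x3 uint8, blue, green, red), "fx", "fy", "cx", "cy" (pixels), "origin" and "orientation" of the camera in the world. Camera axes: x right, y down, z forward; pixel columns grow to the right and rows downward; lengths in mm; the calibration is good to about 2 mm. The wrist camera is an equidistant fisheye: a pixel r from the principal point sees the ray r / f radians off the axis. A picture is of the moment at which its call begins. There is no depth.
- workorder.job_done(): hands the job in, once; it reports no verdict.
Trained networks look in a picture, given as the dict that the camera call returned (one of the last four; its "shot" number tells which), for a name from the list of things; names that differ only in an ending like _2 or _b are one class to them, and where a whole thing is asked for, a point or a joint stands for the part that bears it (a point fixed in the world has none). Each returns a list of dicts, best first, with "confidence" (0 to 1); they miss things now and then, are a little off and sometimes report something else, mostly with a low value. They report only what shows in the picture. A call takes as long as a camera call.
- nets.recognise(picture, label): "xyz" ([x, y, z] in mm, in world coordinates, good to about 4 mm: the middle of the surface that is visible of it).
- nets.outline_of(picture, label): "pixels" (420x560 bool, what is visible of it).
- nets.pinpoint(picture, label): "xyz" ([x, y, z] in mm, in world coordinates, good to about 4 mm: a listed point, or the origin of a listed thing).
The state is a dict: "clock": time; "joints": joint angles; "joint_vel": joint speeds; "joint_efforts": joint torques, N m; "position": TCP position; "ee_rot": TCP orientation; "contact_force": force on the tool from outside, world axes, zero at the start; "wrist_torque": the same for the moment, N m; "gripper_width": finger opening in mm.
Only numpy, scipy, OpenCV 4.12 (cv2) and the standard library are available. Lean on these libraries where they do the work, as an engineer would, in place of code of your own. Each camera call takes 0.05 s, during which the arm holds its last target.

## Working session

There is one attempt and no reset: what is moved stays moved. The work goes in short steps, Python scripts to look and compute and a tool call to move; the robot and the scene stay as the last step left them, time stands still between calls to the robot, and variables do not carry over. Pictures are saved under pics/ and viewed, and the job is handed in when it is done.

Besides the shell and the picture viewer there is one more tool, called by a JSON object that holds its "method" and its "body". apply_moves: Moves the arm, as the interface text tells. Its arguments: {"type":"object","properties":{"steps":{"type":"array"}},"required":["steps"]}

```bash
ls; mkdir -p pics
cat > h.py <<'E'
from bench import telemetry, get_image, workorder, nets, arm
import numpy as np, cv2
from scipy.spatial.transform import Rotation as R
def proj(p,P,fish=False):
    c=R.from_quat(p["orientation"]).inv().apply(np.array(P,float)-np.array(p["origin"]))
    c=np.atleast_2d(c)
    if fish:
        r=np.hypot(c[:,0],c[:,1]);t=np.arctan2(r,c[:,2]);s=t/np.maximum(r,1e-9)
        return np.c_[p["cx"]+p["fx"]*c[:,0]*s,p["cy"]+p["fy"]*c[:,1]*s]
    return np.c_[p["cx"]+p["fx"]*c[:,0]/c[:,2],p["cy"]+p["fy"]*c[:,1]/c[:,2]]
def onz(p,uv,z):
    d=R.from_quat(p["orientation"]).apply([(uv[0]-p["cx"])/p["fx"],(uv[1]-p["cy"])/p["fy"],1])
    o=np.array(p["origin"]);return o+d*(z-o[2])/d[2]
E
python3 - <<'E'
from h import *
s=telemetry.read_state();print(s, arm.nose_length)
for n in ("scene","top"):
    p=get_image(n);cv2.imwrite(f"pics/{n}0.png",p["frame"]);print(n,p["origin"],p["orientation"],p["fx"],p["cx"],p["cy"])
    for l in ("housing","panel_front","slot","tape_measure","screw_jar","glue_bottle","mallet"):
        r=nets.pinpoint(p,l);print(l,[(np.round(a["xyz"]),round(a["confidence"],2)) for a in r[:2]])
E
```

```text
pics
{'clock': 0.0, 'joints': array([-9.62403479e-01,  3.85584770e-01,  6.58551971e-03, -4.88689990e-04,
       -1.19398292e+00, -2.58589310e-01]), 'joint_vel': array([-0.00109944, -0.00045322,  0.00015344, -0.00061661,  0.00016073,
       -0.00177889]), 'joint_efforts': array([ 8.29418022e-04, -3.92292666e+01,  1.88398612e+01,  4.18587416e+00,
       -4.58459413e-03,  7.03123053e-07]), 'position': array([ 213.99007087, -586.56995092,  220.69032764]), 'ee_rot': array([ 5.73347770e-01,  8.19311350e-01,  5.89903064e-04, -9.47661806e-04]), 'contact_force': array([0.75788082, 0.37303782, 0.79061604]), 'wrist_torque': array([ 0.02873808, -0.03255321, -0.05514698]), 'gripper_width': 85.16330516850915} 22.0
scene [1080.96294434  960.21431958  984.47770105] [ 0.22866943  0.88458969 -0.39189329 -0.10784719] 464.11073398583545 284.3819407421934 206.57277975199878
housing [(array([544., 155.,   1.]), 0.85), (array([425., 112., 140.]), 0.64)]
panel_front [(array([426., 110., 142.]), 0.93), (array([532., 494.,   2.]), 0.41)]
slot [(array([490., 103., 132.]), 0.59)]
tape_measure [(array([487., 316.,  87.]), 0.65)]
screw_jar [(array([630., 286.,  90.]), 0.71), (array([536., 499.,  -2.]), 0.7)]
glue_bottle [(array([ 497., -107.,    2.]), 0.8)]
mallet [(array([532., 498.,  -3.]), 0.61)]
top [ 512.43842027   77.17197044 1391.5431421 ] [ 0.70951722 -0.70399267  0.01913027 -0.02477246] 486.79943334009374 280.8321991337 210.9863106543843
housing [(array([549., 154.,   2.]), 0.81), (array([ 350., -102.,    1.]), 0.49)]
panel_front [(array([421., 110., 141.]), 0.69)]
slot [(array([492., 102., 133.]), 0.58), (array([635., 285.,  93.]), 0.2)]
tape_measure [(array([490., 317.,  88.]), 0.82)]
screw_jar [(array([635., 283.,  92.]), 0.68), (array([548., 154.,   1.]), 0.62)]
glue_bottle [(array([499., -99.,   2.]), 0.68), (array([487., 315.,  92.]), 0.64)]
mallet [(array([533., 495.,   0.]), 0.95)]
```

View pics/scene0.png

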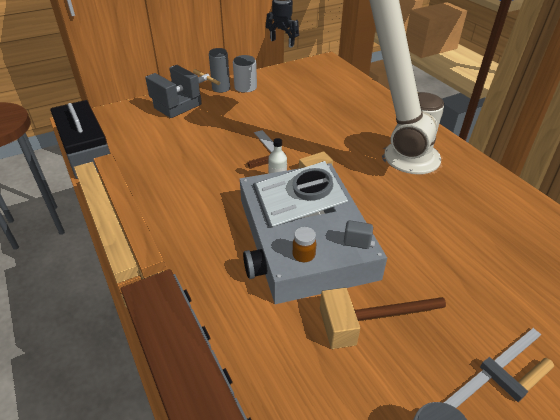

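View pics/top0.png

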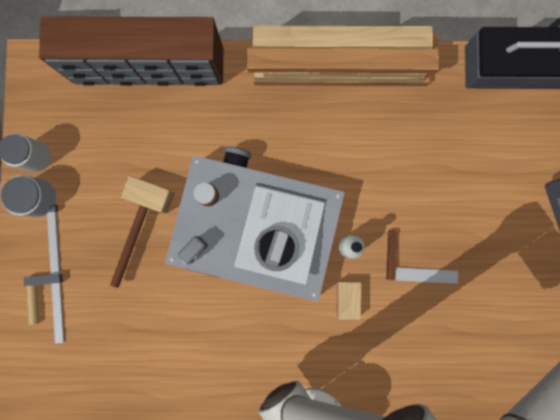

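The scene view shows the housing mid-bench with its panel slightly ajar, the dial at (313,183) and the glue bottle at (278,160). In the top view the housing corners are at about (196,158), (343,192), (318,298) and (168,263), with the dial at (276,247). Next I'll refine the pose.

Run:
```python
from h import *
p=get_image("top")
im=p["frame"][140:310,150:400];cv2.imwrite("pics/top1.png",cv2.resize(im,None,fx=3.2,fy=3.2,interpolation=cv2.INTER_CUBIC))
m=nets.outline_of(p,"housing")[0];print(m["confidence"],m["pixels"].sum())
for uv in ((196,158),(343,192),(318,298),(168,263)): print(onz(p,uv,90))
q=get_image("scene")
im=q["frame"][140:310,220:400];cv2.imwrite("pics/scene1.png",cv2.resize(im,None,fx=3.4,fy=3.4,interpolation=cv2.INTER_CUBIC))
for l in ("slot","offcut","dial","square"):
  for pic in (p,q):
    print(l,[(np.round(a["xyz"]),round(a["confidence"],2)) for a in nets.pinpoint(pic,l)[:2]])
```

```text
0.94 17070
[734.97078794 318.16411465  90.        ]
[645.62255376 -78.48261     90.        ]
[363.22919897 -12.38832784  90.        ]
[452.11561871 387.57932317  90.        ]
slot [(array([490., 100., 130.]), 0.77)]
slot [(array([491., 100., 131.]), 0.64)]
offcut [(array([427., 112., 139.]), 0.58), (array([553., 153.,  -2.]), 0.56)]
offcut [(array([ 350., -102.,   -2.]), 0.69)]Traceback (most recent call last):
  File "<stdin>", line 10, in <module>
ValueError: it knows: glue_bottle, housing, mallet, offcut, panel_front, screw_jar, slot, square, tape_measure
```

View pics/top1.png

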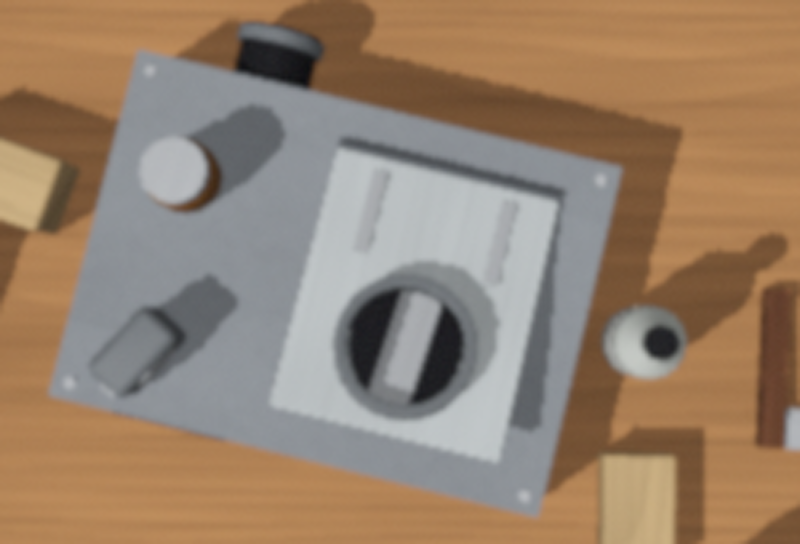

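View pics/scene1.png

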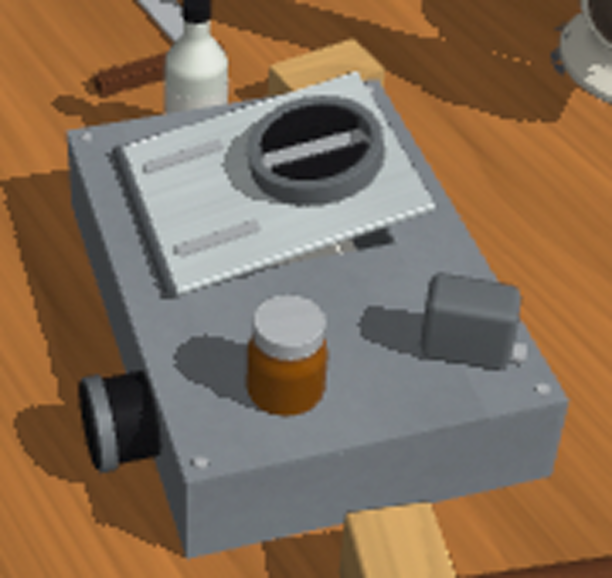

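```bash
cat >> h.py <<'E'
def go(P,yaw,s=None):
    """shift (cm, tool axes) and turn about tool z to reach TCP P, tool-x heading yaw"""
    s=s or telemetry.read_state(); r=R.from_quat(s["ee_rot"])
    tgt=R.from_matrix(np.array([[np.cos(yaw),np.sin(yaw),0],[np.sin(yaw),-np.cos(yaw),0],[0,0,-1.]]).T.T)
    d=(r.inv()*tgt).as_rotvec()
    return np.round(r.inv().apply(np.array(P)-s["position"])/10,2), np.round(d,3)
E
python3 - <<'E'
from h import *
print(go([214,-587,290],1.92)); print(go([320,-260,290],2.4)); print(go([430,60,290],2.86))
E
```

```text
(array([ 0.02, -0.01, -6.82]), array([-0.   , -0.   ,  0.001]))
(array([27.11, 21.15, -6.82]), array([ 0.   , -0.   , -0.479]))
(array([53.4 , 42.45, -6.82]), array([ 0.   , -0.   , -0.939]))
```

{"method": "apply_moves", "body": {"steps": [{"hand":0,"xyz":[0,0,-4],"delta_rot":[0,0,0]},{"hand":0,"xyz":[0,0,-7],"delta_rot":[0,0,0]},{"hand":0,"xyz":[2.7,2.1,-7],"delta_rot":[0,0,-0.05]},{"hand":0,"xyz":[5.9,4.7,-7],"delta_rot":[0,0,-0.1]},{"hand":0,"xyz":[9,7.1,-7],"delta_rot":[0,0,-0.16]},{"hand":0,"xyz":[12,9.5,-7],"delta_rot":[0,0,-0.21]},{"hand":0,"xyz":[15,11.9,-7],"delta_rot":[0,0,-0.26]},{"hand":0,"xyz":[18,14.3,-7],"delta_rot":[0,0,-0.32]},{"hand":0,"xyz":[21,16.7,-7],"delta_rot":[0,0,-0.37]},{"hand":0,"xyz":[24,19.1,-7],"delta_rot":[0,0,-0.42]},{"hand":0,"xyz":[27,21.4,-7],"delta_rot":[0,0,-0.47]},{"hand":0,"xyz":[30,23.8,-7],"delta_rot":[0,0,-0.53]}]}}

```text
clock: 2.15
position: [334.9, -222.1, 292.2]
ee_rot: [0.338, 0.941, 0.0, 0.001]
contact_force: [2.1, -0.3, -0.5]
gripper_width: -0.1
```

Run:
```python
from h import *
print(telemetry.read_state()["position"],go([430,60,290],2.86))
```

```text
[ 334.93410366 -222.05243613  292.18870201] (array([10.59, 27.82,  0.22]), array([ 0.   ,  0.001, -0.407]))
```

{"method": "apply_moves", "body": {"steps": [{"hand":0,"xyz":[1.3,3.4,0],"delta_rot":[0,0,-0.05]},{"hand":0,"xyz":[2.6,6.9,0],"delta_rot":[0,0,-0.1]},{"hand":0,"xyz":[3.9,10.3,0],"delta_rot":[0,0,-0.15]},{"hand":0,"xyz":[5.2,13.8,0],"delta_rot":[0,0,-0.2]},{"hand":0,"xyz":[6.5,17.2,0],"delta_rot":[0,0,-0.25]},{"hand":0,"xyz":[7.9,20.7,0],"delta_rot":[0,0,-0.3]},{"hand":0,"xyz":[9.2,24.1,0],"delta_rot":[0,0,-0.35]},{"hand":0,"xyz":[10.6,27.8,0],"delta_rot":[0,0,-0.41]},{"hand":0,"xyz":[10.6,27.8,0],"delta_rot":[0,0,-0.41]}]}}

```text
clock: 2.9
position: [432.4, 62.8, 291.7]
ee_rot: [0.136, 0.991, 0.001, 0.001]
contact_force: [-0.0, -1.0, -0.4]
gripper_width: -0.4
```

Run:
```python
from h import *
s=telemetry.read_state();print(s["position"],s["ee_rot"],s["gripper_width"])
p=get_image("wrist");cv2.imwrite("pics/w0.png",p["frame"]);print(p["origin"],p["fx"])
for l in ("slot","panel_front"):
    print(l,[(np.round(a["xyz"],1),round(a["confidence"],2)) for a in nets.pinpoint(p,l)[:2]])
```

```text
[432.39231108  62.81549104 291.69131084] [1.36329802e-01 9.90663193e-01 5.19038292e-04 5.94415819e-04] -0.35874618862406826
[411.35716647  -8.48583938 443.69630456] 325.19226210127806
slot [(array([493.9,  97.8, 131.7]), 0.85)]
panel_front [(array([420.6, 117. , 139.4]), 0.81)]
```

View pics/w0.png

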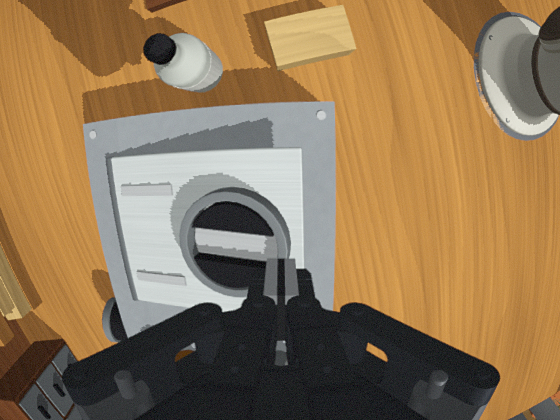

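```bash
python3 - <<'E'
from h import *
C=np.array([549,154.]);yaw=-0.228
def hz(xy):
    c,s=np.cos(yaw),np.sin(yaw); return C+np.array(xy)@np.array([[c,s],[-s,c]])
print(hz([-45,-70]),hz([-115,-70]))
p=get_image("wrist");print(telemetry.read_state()["clock"])
# rectified: panel plane through slot floor
th=0.178
for lvl,name in ((104,"f"),(120,"t")):
    X,Y=np.meshgrid(np.arange(-130,125,.5),np.arange(-180,40,.5))
    d=110-X
    # panel-frame coords (d along panel from hinge, h above hinge plane 90)
    h=lvl-90
    xx=110-d*np.cos(th)+h*np.sin(th); zz=90+d*np.sin(th)+h*np.cos(th)
    W=hz(np.c_[xx.ravel(),Y.ravel()]);W=np.c_[W,zz.ravel()]
    uv=proj(p,W,True).astype(np.float32)
    im=cv2.remap(p["frame"],uv[:,0].reshape(X.shape),uv[:,1].reshape(X.shape),cv2.INTER_CUBIC)
    u,v=int((-45+130)*2),int((-70+180)*2)
    cv2.drawMarker(im,(u,v),(0,0,255),0,10)
    if lvl==120: cv2.circle(im,(u,v),96,(0,0,255),1)
    cv2.imwrite(f"pics/rect_{name}.png",im)
E
python3 -c "
import cv2,numpy as np
cv2.imwrite('pics/rect.png',np.vstack([cv2.imread('pics/rect_f.png')[60:350],cv2.imread('pics/rect_t.png')[60:350]]))"
```

```text
[489.34250037  95.98290995] [421.1540722  111.80499148]
3.1
```

View pics/rect.png

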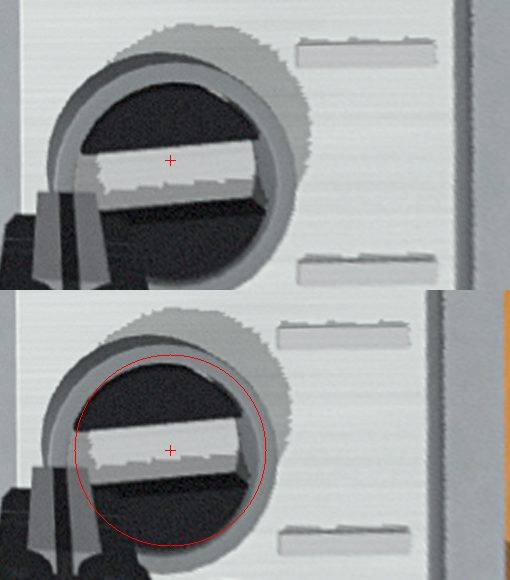

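Run:
```python
from h import *
print(go([491,98,180],2.83))
```

```text
(array([-4.73,  5.57, 11.18]), array([-0.  , -0.  ,  0.03]))
```

{"method": "apply_moves", "body": {"steps": [{"hand":0,"xyz":[-1.6,1.9,3],"delta_rot":[0,0,0.01]},{"hand":0,"xyz":[-3.2,3.8,5],"delta_rot":[0,0,0.02]},{"hand":0,"xyz":[-4.73,5.57,7],"delta_rot":[0,0,0.03]},{"hand":0,"xyz":[-4.73,5.57,9],"delta_rot":[0,0,0.03]},{"hand":0,"xyz":[-4.73,5.57,11.2],"delta_rot":[0,0,0.03]},{"hand":0,"xyz":[-4.73,5.57,11.2],"delta_rot":[0,0,0.03]},{"hand":0,"xyz":[-4.73,5.57,11.2],"delta_rot":[0,0,0.03]}]}}

```text
clock: 3.68
position: [490.9, 96.9, 179.5]
ee_rot: [0.156, 0.988, -0.001, -0.001]
contact_force: [0.9, 0.1, 2.1]
gripper_width: -0.1
```

```bash
cat > look.py <<'E'
from h import *
import sys
t=sys.argv[1]
s=telemetry.read_state();print(s["clock"],s["position"],s["contact_force"],s["gripper_width"])
p=get_image("wrist");cv2.imwrite(f"pics/w{t}.png",p["frame"])
q=get_image("scene");a=cv2.resize(q["frame"][145:255,230:390],None,fx=3.5,fy=3.5,interpolation=cv2.INTER_CUBIC)
cv2.imwrite(f"pics/s{t}.png",a)
for n,x in (("wrist",p),("scene",q)):
  for l in ("slot","panel_front"):
    print(n,l,[(np.round(a["xyz"],1),round(a["confidence"],2)) for a in nets.pinpoint(x,l)[:1]])
E
python3 look.py 1
```

```text
3.6833 [490.87026122  96.90532766 179.54473912] [0.85269799 0.11669901 2.11843653] -0.12798016226342124
wrist slot [(array([492.2,  97.6, 132. ]), 0.97)]
wrist panel_front []
scene slot [(array([492.6, 100.4, 135.7]), 0.62)]
scene panel_front [(array([426.6, 115.1, 141.3]), 0.87)]
```

View pics/w1.png

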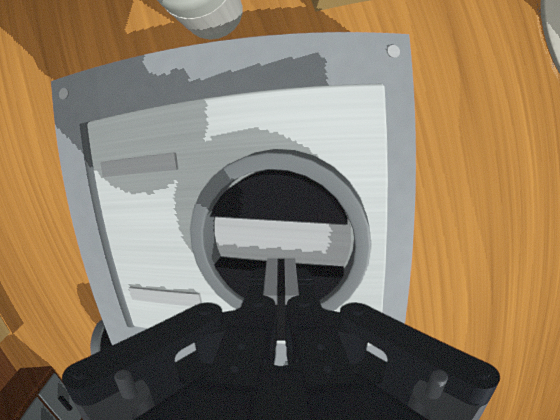

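View pics/s1.png

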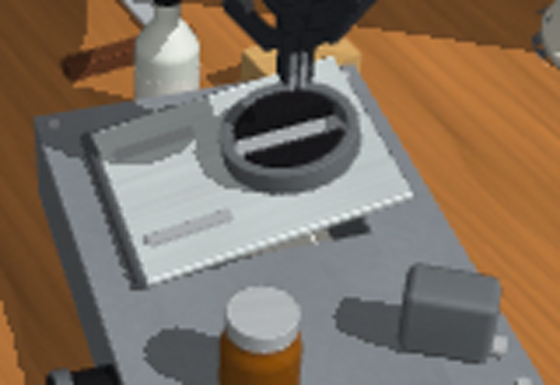

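The wrist view shows the closed tips at about (281,260), with the slot centred near (282,238). I'll check where a vertical descent would land.

Run:
```python
from h import *
s=telemetry.read_state();r=R.from_quat(s["ee_rot"])
p=get_image("wrist")
P=lambda *a: proj(p,s["position"]+r.apply(a),True)[0].round(1)
print("tip",P(0,0,22),"tip y±11",P(0,-11,22),P(0,11,22),"x±14",P(-14,0,22),P(14,0,22))
f=s["position"][2]-131
print("floor",P(0,0,f),P(0,-11,f),P(0,11,f),P(-30,0,f),P(30,0,f), "walls",P(0,-17,f),P(0,17,f))
f-=16
print("top walls",P(0,-17,f),P(0,17,f),P(-45,0,f),P(45,0,f))
im=p["frame"][130:320,180:390];cv2.imwrite("pics/w1z.png",cv2.resize(im,None,fx=3,fy=3,interpolation=cv2.INTER_CUBIC))
```

```text
tip [279.2 248.2] tip y±11 [279.2 230.4] [279.3 265.1] x±14 [255.2 248.1] [303.3 248.1]
floor [279.4 231.4] [279.4 215.6] [279.5 246.7] [234.5 231.3] [324.4 231.3] walls [279.4 206.7] [279.5 254.8]
top walls [279.3 214. ] [279.4 265.1] [207.6 239.9] [351.2 239.9]
```

View pics/w1z.png

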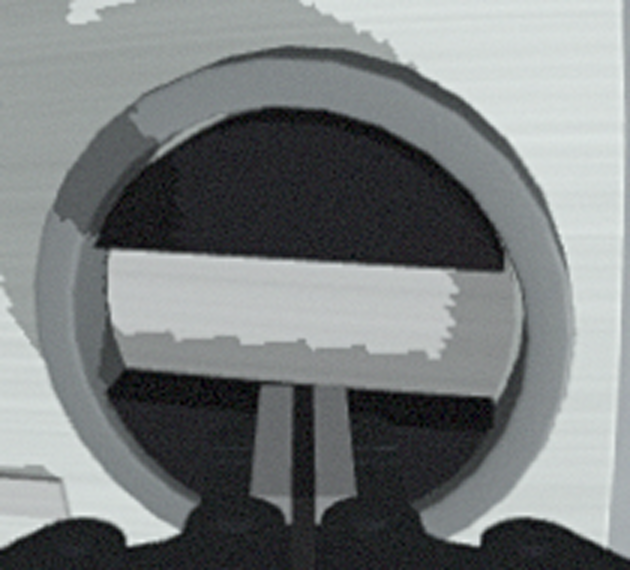

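{"method": "apply_moves", "body": {"steps": [{"hand":0,"xyz":[0,0.15,0.8],"delta_rot":[0,0,0]},{"hand":0,"xyz":[0,0.15,1.6],"delta_rot":[0,0,0]},{"hand":0,"xyz":[0,0.15,2.2],"delta_rot":[0,0,0]},{"hand":0,"xyz":[0,0.15,2.6],"delta_rot":[0,0,0]},{"hand":0,"xyz":[0,0.15,2.9],"delta_rot":[0,0,0]},{"hand":0,"xyz":[0,0.15,3.2],"delta_rot":[0,0,0]}]}}

```text
clock: 4.53
position: [491.8, 99.8, 147.2]
ee_rot: [0.155, 0.988, -0.0, -0.0]
contact_force: [0.1, -0.0, -0.1]
gripper_width: 0.0
```

{"method": "apply_moves", "body": {"steps": [{"hand":0,"xyz":[0,0,0.3],"delta_rot":[0,0,0]},{"hand":0,"xyz":[0,0,0.6],"delta_rot":[0,0,0]},{"hand":0,"xyz":[0,0,0.8],"delta_rot":[0,0,0]}]}}

```text
clock: 4.78
position: [491.8, 99.9, 139.5]
ee_rot: [0.155, 0.988, -0.0, -0.0]
contact_force: [0.0, -0.2, 0.2]
gripper_width: 0.1
```

```bash
python3 look.py 2
```

```text
4.7833 [491.77621045  99.88057973 139.47390006] [ 0.03700351 -0.15202729  0.1583588 ] 0.09591671550403531
wrist slot [(array([490.2,  99.2, 130.9]), 0.96)]
wrist panel_front [(array([425.2, 115.9, 137.3]), 0.78)]
scene slot [(array([488.9, 102.2, 133.3]), 0.9)]
scene panel_front [(array([423.4, 112.5, 144.9]), 0.84)]
```

View pics/w2.png

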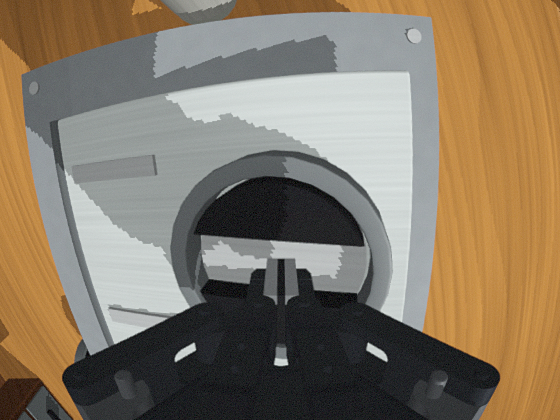

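View pics/s2.png

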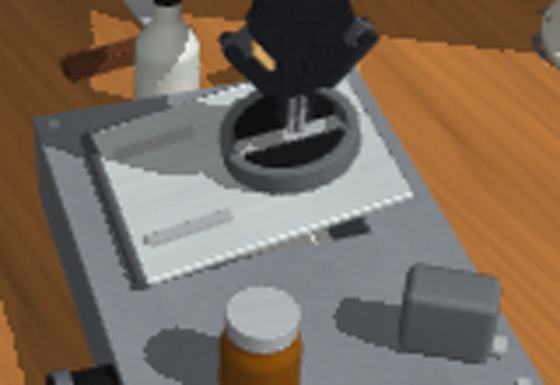

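Run:
```python
from h import *
s=telemetry.read_state();r=R.from_quat(s["ee_rot"])
print(arm.nose_length,[a for a in dir(arm) if a[0]!='_'])
p=get_image("wrist");q=get_image("scene")
for z in (0,9,15,22): print(z,proj(p,s["position"]+r.apply([0,-11,z]),True)[0].round(1),proj(q,s["position"]+r.apply([0,0,z]))[0].round(1))
cv2.imwrite("pics/w3z.png",cv2.resize(p["frame"][210:330,190:390],None,fx=4,fy=4,interpolation=cv2.INTER_CUBIC))
cv2.imwrite("pics/s3z.png",cv2.resize(q["frame"][150:210,280:350],None,fx=8,fy=8,interpolation=cv2.INTER_CUBIC))
```

```text
22.0 ['IKError', 'nose_length']
0 [279.  245.2] [313.2 183.2]
9 [279.1 238.7] [313.1 185.6]
15 [279.2 234.7] [313.  187.2]
22 [279.2 230.4] [312.8 189. ]
```

View pics/w3z.png

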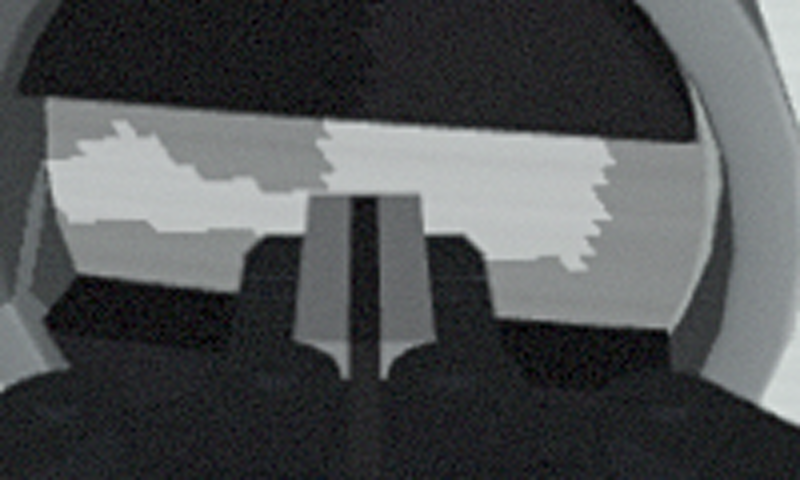

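View pics/s3z.png

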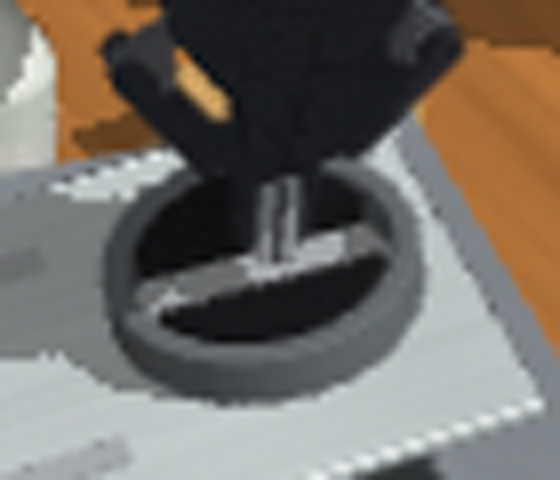

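Run:
```python
from h import *
s=telemetry.read_state();r=R.from_quat(s["ee_rot"])
p=get_image("wrist");q=get_image("scene")
for y in (0,5,11):
  for z in (-10,0,10,22): print(y,z,proj(p,s["position"]+r.apply([0,-y,z]),True)[0].round(1),proj(q,s["position"]+r.apply([0,y,z]))[0].round(1))
# known things in scene: slot floor at panel
print(s["joints"],p["orientation"],p["origin"]-s["position"],s["ee_rot"], r.inv().apply(p["origin"]-s["position"]))
```

```text
0 -10 [279.  273.6] [313.4 180.5]
0 0 [279.1 264.7] [313.3 183.2]
0 10 [279.2 256.7] [313.1 185.9]
0 22 [279.3 248.2] [312.9 189. ]
5 -10 [279.  264.5] [313.9 181.5]
5 0 [279.1 256. ] [313.7 184.3]
5 10 [279.1 248.3] [313.5 186.9]
5 22 [279.2 240.2] [313.3 190.1]
11 -10 [278.9 253.2] [314.4 182.8]
11 0 [279.  245.2] [314.2 185.6]
11 10 [279.1 238. ] [314.  188.2]
11 22 [279.2 230.4] [313.8 191.4]
[ 5.24417387e-01  2.56697011e-01 -4.06821894e-01  2.21730978e-05
 -9.06796416e-01 -8.35432611e-01] [0.15319874 0.97689053 0.14719847 0.02340206] [-23.59951725 -70.40850878 152.09690973] [1.54874853e-01 9.87934068e-01 1.44421952e-04 1.92510532e-04] [   0.87046637  -74.20010707 -152.12281772]
```

The panel hasn't moved and no force shows, and both views put the shut tips farther back than the stated 22 mm ahead of the TCP. I'll go on down in small steps and watch the force.

{"method": "apply_moves", "body": {"steps": [{"hand":0,"xyz":[0,0,0.2],"delta_rot":[0,0,0]},{"hand":0,"xyz":[0,0,0.4],"delta_rot":[0,0,0]},{"hand":0,"xyz":[0,0,0.6],"delta_rot":[0,0,0]}]}}

```text
clock: 5.53
position: [491.8, 99.9, 133.6]
ee_rot: [0.155, 0.988, -0.0, -0.0]
contact_force: [-0.2, -0.4, -1.0]
gripper_width: -0.0
```

```bash
python3 look.py 4; python3 -c "
import cv2;a=cv2.imread('pics/w4.png')[180:340,170:400];cv2.imwrite('pics/w4z.png',cv2.resize(a,None,fx=3.3,fy=3.3,interpolation=2))"
```

```text
5.5333 [491.76112393  99.86954701 133.57036761] [-0.24760264 -0.44339149 -0.98163238] -0.02374754928808507
wrist slot [(array([490.3,  96.8, 126.9]), 0.7)]
wrist panel_front [(array([424.9, 113.8, 138.8]), 0.69)]
scene slot [(array([490.7, 100.1, 132.2]), 0.87)]
scene panel_front [(array([427.4, 113.8, 140.5]), 0.72)]
```

View pics/w4z.png

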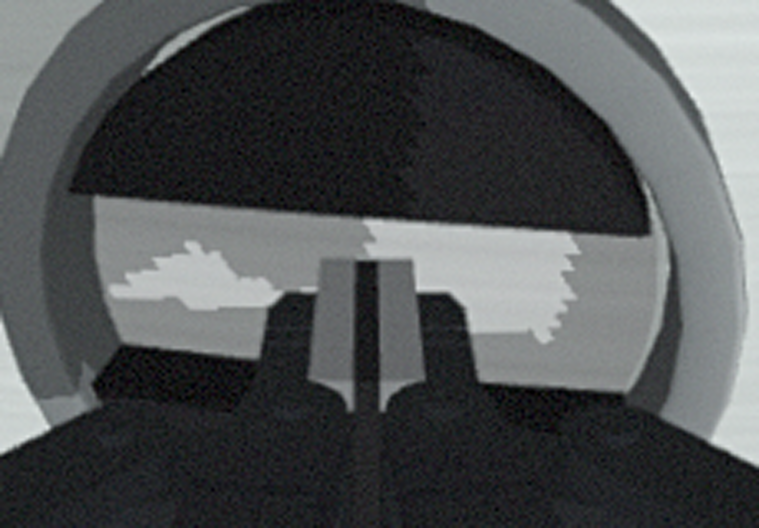

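View pics/s4.png

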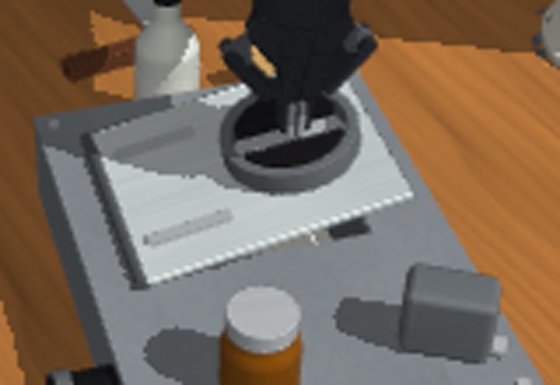

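{"method": "apply_moves", "body": {"steps": [{"hand":0,"xyz":[0,0,0.2],"delta_rot":[0,0,0]},{"hand":0,"xyz":[0,0,0.4],"delta_rot":[0,0,0]},{"hand":0,"xyz":[0,0,0.6],"delta_rot":[0,0,0]}]}}

```text
clock: 6.08
position: [491.8, 99.9, 127.6]
ee_rot: [0.155, 0.988, 0.0, -0.0]
contact_force: [0.7, 0.2, -0.7]
gripper_width: -0.3
```

```bash
python3 look.py 5; python3 -c "
import cv2;a=cv2.imread('pics/w5.png')[180:340,170:400];cv2.imwrite('pics/w5z.png',cv2.resize(a,None,fx=3.3,fy=3.3,interpolation=2))"
```

```text
6.0833 [491.77782332  99.87524194 127.61233111] [ 0.71089648  0.21714104 -0.72213771] -0.26777732228664214
wrist slot [(array([488.8,  98.4, 130.8]), 0.68)]
wrist panel_front [(array([423.9, 118. , 136. ]), 0.74)]
scene slot [(array([491.4, 101.4, 131.9]), 0.68)]
scene panel_front [(array([425.2, 112.5, 145.1]), 0.71)]
```

View pics/w5z.png

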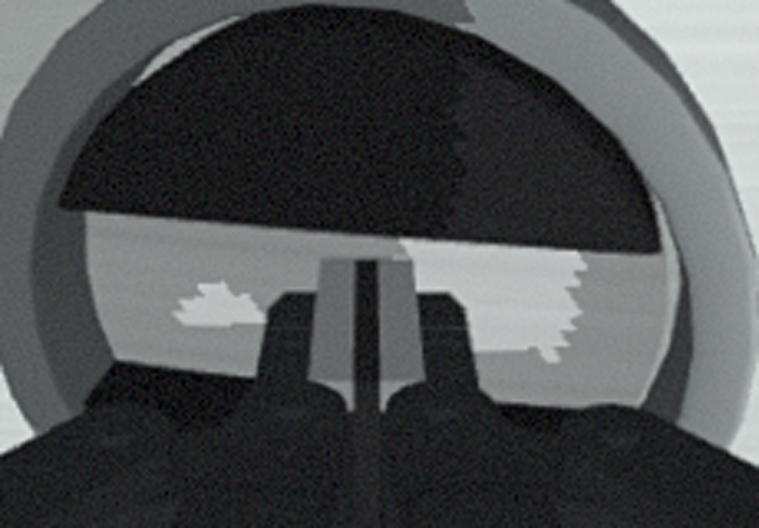

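View pics/s5.png

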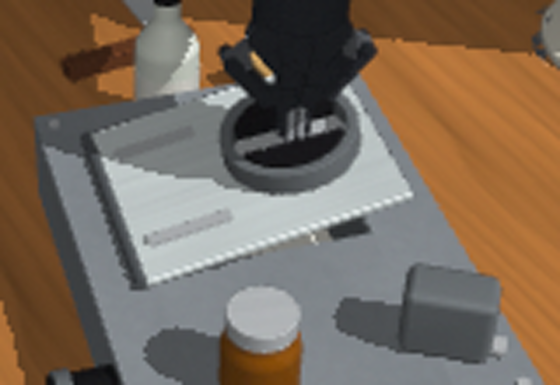

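{"method": "apply_moves", "body": {"steps": [{"hand":0,"xyz":[0,0,0.2],"delta_rot":[0,0,0]},{"hand":0,"xyz":[0,0,0.4],"delta_rot":[0,0,0]},{"hand":0,"xyz":[0,0,0.6],"delta_rot":[0,0,0]}]}}

```text
clock: 6.63
position: [491.9, 100.0, 122.1]
ee_rot: [0.155, 0.988, 0.0, 0.0]
contact_force: [-1.7, 0.8, 3.0]
gripper_width: -0.1
```

```bash
python3 look.py 6; python3 -c "
import cv2;a=cv2.imread('pics/w6.png')[180:340,170:400];cv2.imwrite('pics/w6z.png',cv2.resize(a,None,fx=3.3,fy=3.3,interpolation=2))"
```

```text
6.6333 [491.87100923  99.97861883 122.07306594] [-1.66051222  0.81909152  3.01567014] -0.05152094839884844
wrist slot [(array([490.7,  96. , 129.7]), 0.68)]
wrist panel_front [(array([426.3, 117.5, 134.4]), 0.57)]
scene slot []
scene panel_front [(array([423. , 111.2, 138.7]), 0.79)]
```

View pics/w6z.png

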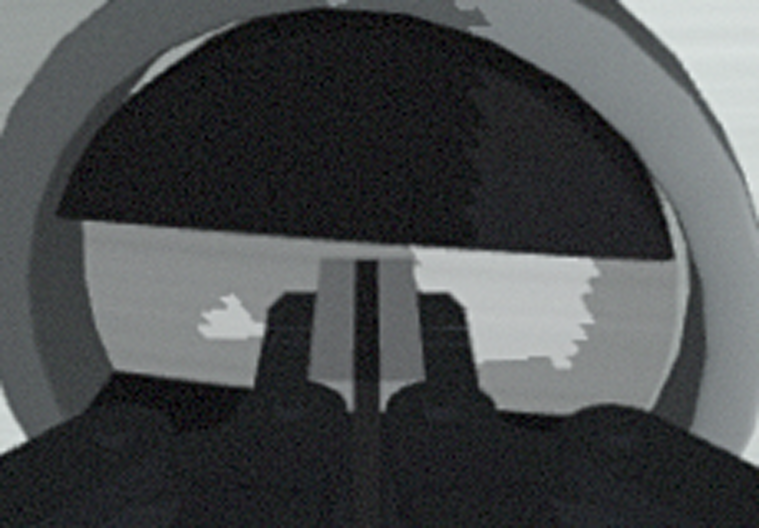

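View pics/s6.png

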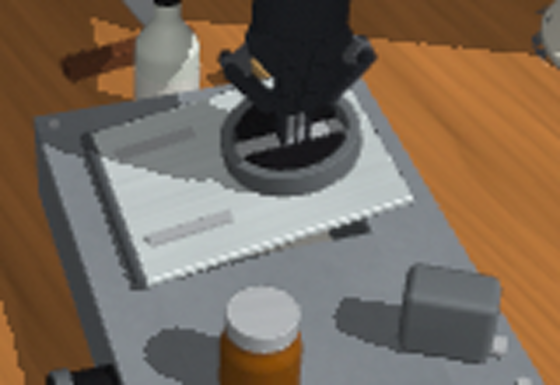

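{"method": "apply_moves", "body": {"steps": [{"hand":0,"xyz":[0,0,0.25],"delta_rot":[0,0,0]},{"hand":0,"xyz":[0,0,0.5],"delta_rot":[0,0,0]},{"hand":0,"xyz":[0,0,0.75],"delta_rot":[0,0,0]},{"hand":0,"xyz":[0,0,1.0],"delta_rot":[0,0,0]}]}}

```text
clock: 7.27
position: [491.6, 99.8, 111.6]
ee_rot: [0.155, 0.988, -0.0, -0.0]
contact_force: [-2.5, 0.3, 2.9]
gripper_width: -0.0
```

```bash
python3 look.py 7; python3 -c "
import cv2;a=cv2.imread('pics/w7.png')[180:340,170:400];cv2.imwrite('pics/w7z.png',cv2.resize(a,None,fx=3.3,fy=3.3,interpolation=2))"
```

```text
7.2667 [491.58865251  99.8491544  111.582216  ] [-2.52872272  0.26303919  2.89957199] -0.042290748641130894
wrist slot [(array([485.5,  97.7, 117.9]), 0.62)]
wrist panel_front [(array([424.3, 114.6, 119.5]), 0.59)]
scene slot [(array([487.8, 102.7, 119.3]), 0.85)]
scene panel_front [(array([420.8, 114.3, 123.7]), 0.63)]
```

View pics/w7z.png

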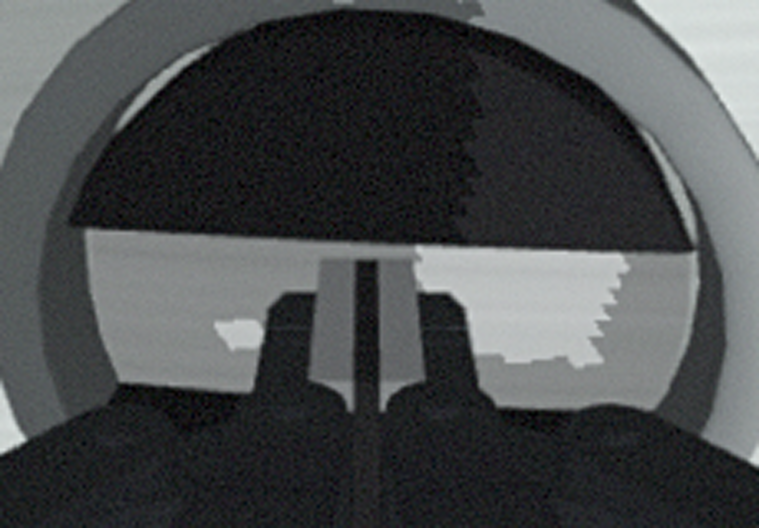

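View pics/s7.png

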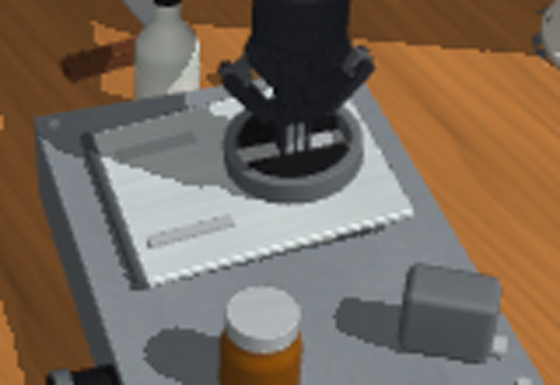

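{"method": "apply_moves", "body": {"steps": [{"hand":0,"xyz":[0,0,0.25],"delta_rot":[0,0,0]},{"hand":0,"xyz":[0,0,0.5],"delta_rot":[0,0,0]},{"hand":0,"xyz":[0,0,0.75],"delta_rot":[0,0,0]},{"hand":0,"xyz":[0,0,1.0],"delta_rot":[0,0,0]}]}}

```text
clock: 7.9
position: [491.6, 99.9, 101.7]
ee_rot: [0.155, 0.988, -0.0, -0.0]
contact_force: [-2.1, 0.8, 4.3]
gripper_width: 0.3
```

{"method": "apply_moves", "body": {"steps": [{"hand":0,"xyz":[0,0,0.15],"delta_rot":[0,0,0]},{"hand":0,"xyz":[0,0,0.3],"delta_rot":[0,0,0]},{"hand":0,"xyz":[0,0,0.3],"delta_rot":[0,0,0]}]}}

```text
clock: 8.15
position: [491.7, 99.9, 98.4]
ee_rot: [0.155, 0.988, -0.0, -0.0]
contact_force: [-0.0, 0.6, 0.8]
gripper_width: 0.2
```

{"method": "apply_moves", "body": {"steps": [{"hand":0,"xyz":[0,0,0.1],"delta_rot":[0,0,0]},{"hand":0,"xyz":[0,0,0.2],"delta_rot":[0,0,0]},{"hand":0,"xyz":[0,0,0.2],"delta_rot":[0,0,0]}]}}

```text
clock: 8.4
position: [491.8, 99.9, 96.6]
ee_rot: [0.155, 0.988, 0.0, -0.0]
contact_force: [-0.8, 0.4, 0.7]
gripper_width: 0.0
```

{"method": "apply_moves", "body": {"steps": [{"hand":0,"xyz":[0,0,0.1],"delta_rot":[0,0,0]},{"hand":0,"xyz":[0,0,0.2],"delta_rot":[0,0,0]}]}}

```text
clock: 8.57
position: [491.8, 99.9, 94.8]
ee_rot: [0.155, 0.988, 0.0, -0.0]
contact_force: [-2.6, 0.7, 3.7]
gripper_width: 0.3
```

```bash
python3 look.py 8; python3 -c "
import cv2;a=cv2.imread('pics/w8.png')[180:340,170:400];cv2.imwrite('pics/w8z.png',cv2.resize(a,None,fx=3.3,fy=3.3,interpolation=2))"
```

```text
8.5667 [491.76637788  99.87687834  94.81663014] [-2.61485722  0.72278065  3.74860492] 0.29032447949973406
wrist slot [(array([487.3,  97.6, 102.3]), 0.65)]
wrist panel_front [(array([420.5, 119.8,  96.6]), 0.73)]
scene slot [(array([485.7, 102.3, 105.2]), 0.67)]
scene panel_front [(array([420.1, 111.1,  97.8]), 0.85)]
```

View pics/w8z.png

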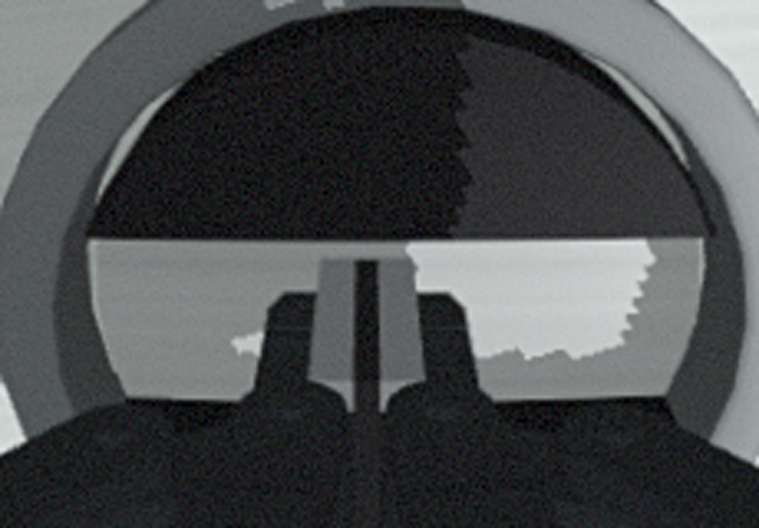

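View pics/s8.png

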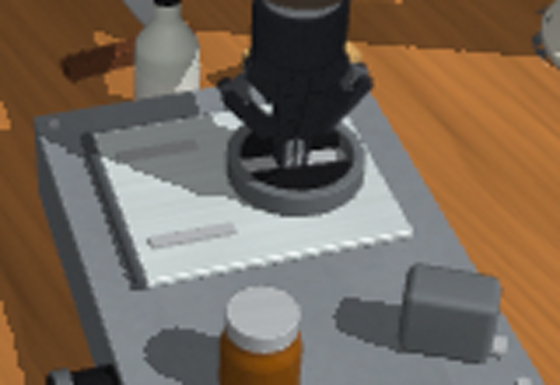

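{"method": "apply_moves", "body": {"steps": [{"hand":0,"xyz":[0,0,0.1],"delta_rot":[0,0,0]},{"hand":0,"xyz":[0,0,0.2],"delta_rot":[0,0,0]},{"hand":0,"xyz":[0,0,0.2],"delta_rot":[0,0,0]}]}}

```text
clock: 9.12
position: [492.1, 99.9, 94.4]
ee_rot: [0.154, 0.988, -0.0, 0.0]
contact_force: [-5.0, 0.5, 11.6]
gripper_width: -0.2
```

{"method": "apply_moves", "body": {"steps": [{"hand":0,"xyz":[0,0,0.15],"delta_rot":[0,0,0]},{"hand":0,"xyz":[0,0,0.3],"delta_rot":[0,0,0]},{"hand":0,"xyz":[0,0,0.3],"delta_rot":[0,0,0]}]}}

```text
clock: 9.37
position: [492.2, 99.9, 94.2]
ee_rot: [0.154, 0.988, -0.0, 0.001]
contact_force: [-10.7, -0.4, 28.7]
gripper_width: 0.4
```

The panel is on its stop: 28.7 N down moves it only 0.2 mm, and the net puts panel_front at about 97–98 mm, which is the shut height. Next I lift the tips slightly, centre them and spread them within the slot.

{"method": "apply_moves", "body": {"steps": [{"hand":0,"xyz":[0,0,-0.4],"delta_rot":[0,0,0]},{"hand":0,"xyz":[0,0,-0.8],"delta_rot":[0,0,0]},{"hand":0,"xyz":[0.2,-0.1,-0.8],"delta_rot":[0,0,0]},{"hand":0,"xyz":[0.4,-0.2,-0.8],"delta_rot":[0,0,0]},{"hand":0,"xyz":[0.4,-0.2,-0.8],"delta_rot":[0,0,0]}]}}

```text
clock: 9.78
position: [486.6, 98.9, 97.1]
ee_rot: [0.155, 0.988, -0.0, -0.001]
contact_force: [-0.2, 0.3, -0.2]
gripper_width: 0.3
```

```bash
python3 look.py 9
python3 - <<'E'
from h import *
s=telemetry.read_state();r=R.from_quat(s["ee_rot"])
p=get_image("wrist");dz=s["position"][2]
for y in (-17,17): print(y,proj(p,s["position"]+r.apply([0,y,dz-120]),True)[0].round(1),proj(p,s["position"]+r.apply([0,y,dz-104]),True)[0].round(1))
print(proj(p,s["position"]+r.apply([[-46,0,dz-104],[46,0,dz-104]]),True).round(1))
cv2.imwrite('pics/w9z.png',cv2.resize(p["frame"][180:340,170:400],None,fx=3.3,fy=3.3,interpolation=2))
E
```

```text
9.7833 [486.59472486  98.85237068  97.13081653] [-0.22458129  0.33928707 -0.19430802] 0.3192930640040302
wrist slot []
wrist panel_front [(array([419.2, 119.2,  95.9]), 0.89)]
scene slot []
scene panel_front [(array([419.2, 114.2,  98.1]), 0.75)]
-17 [278.8 252.2] [279.  238.8]
17 [279.  316.4] [279.1 299. ]
[[189.5 268.8]
 [368.8 268.9]]
```

View pics/w9z.png

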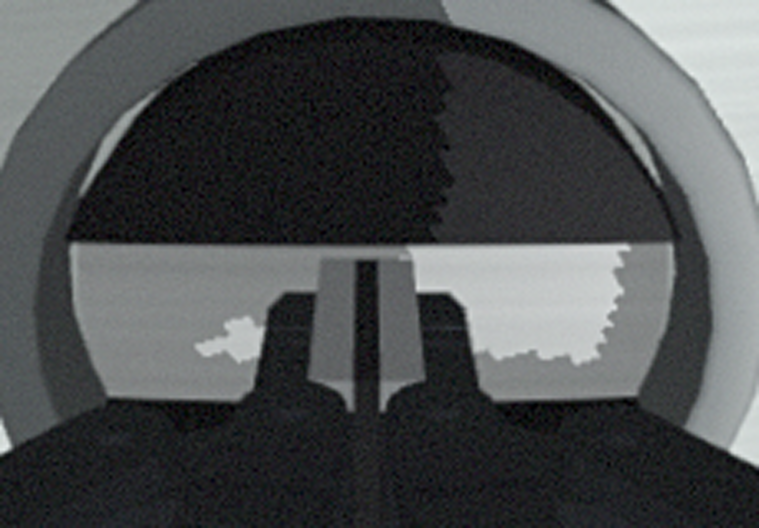

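{"method": "apply_moves", "body": {"steps": [{"hand":0.25,"xyz":[0.1,0.05,0],"delta_rot":[0,0,0]},{"hand":0.5,"xyz":[0.1,0.05,0],"delta_rot":[0,0,0]},{"hand":0.5,"xyz":[0.1,0.05,0],"delta_rot":[0,0,0]},{"hand":0.5,"xyz":[0.1,0.05,0],"delta_rot":[0,0,0]},{"hand":0.5,"xyz":[0.1,0.05,0],"delta_rot":[0,0,0]}]}}

```text
clock: 10.55
position: [486.6, 100.0, 97.8]
ee_rot: [0.155, 0.988, 0.0, 0.0]
contact_force: [-0.2, 0.1, -0.1]
gripper_width: 42.6
```

```bash
python3 look.py 10;  python3 -c "
import cv2;a=cv2.imread('pics/w10.png')[180:340,170:400];cv2.imwrite('pics/w10z.png',cv2.resize(a,None,fx=3.3,fy=3.3,interpolation=2))"
```

```text
10.55 [486.61791309 100.01565668  97.82671355] [-0.17639502  0.13616904 -0.10927171] 42.6073236873184
wrist slot [(array([484.2,  96. , 101.9]), 0.82)]
wrist panel_front [(array([418.8, 119.3,  96.7]), 0.83)]
scene slot [(array([483.1, 104.3, 102.4]), 0.95)]
scene panel_front [(array([421.6, 111.6, 101.1]), 0.96)]
```

View pics/w10z.png

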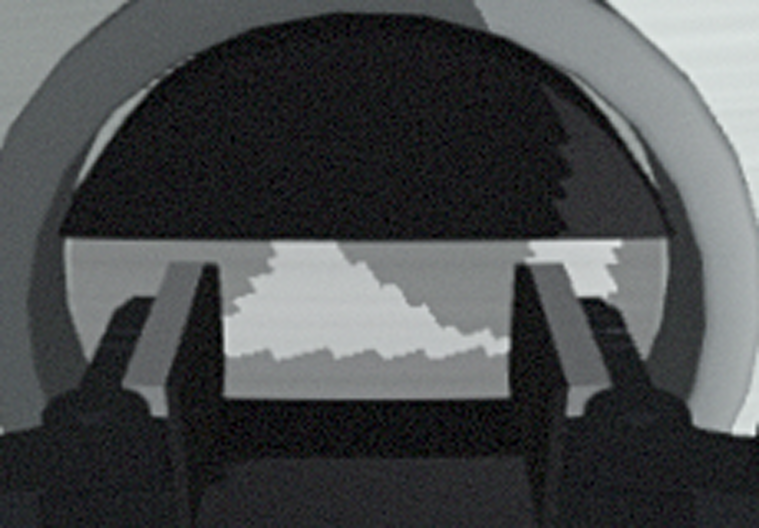

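View pics/s10.png

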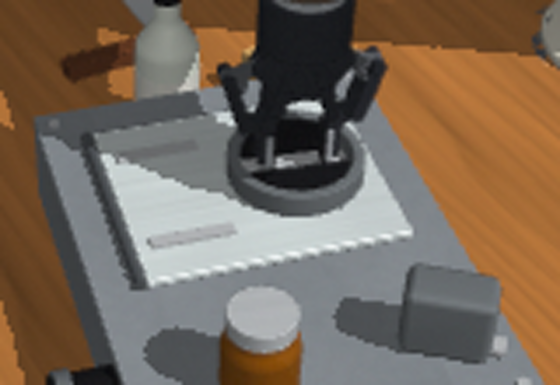

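{"method": "apply_moves", "body": {"steps": [{"hand":0.5,"xyz":[0,0,0.2],"delta_rot":[0,0,0]},{"hand":0.5,"xyz":[0,0,0.2],"delta_rot":[0,0,0.1]},{"hand":0.5,"xyz":[0,0,0.2],"delta_rot":[0,0,0.2]},{"hand":0.5,"xyz":[0,0,0.2],"delta_rot":[0,0,0.3]},{"hand":0.5,"xyz":[0,0,0.2],"delta_rot":[0,0,0.4]},{"hand":0.5,"xyz":[0,0,0.2],"delta_rot":[0,0,0.5]}]}}

```text
clock: 11.35
position: [486.6, 100.0, 95.6]
ee_rot: [0.397, 0.918, -0.0, 0.0]
contact_force: [0.1, -0.1, -1.3]
gripper_width: 42.8
```

```bash
python3 look.py 11;  python3 -c "
from h import *
print(telemetry.read_state()['wrist_torque'],telemetry.read_state()['joints'])
a=cv2.imread('pics/w11.png')[150:340,170:400];cv2.imwrite('pics/w11z.png',cv2.resize(a,None,fx=3.1,fy=3.1,interpolation=2))"
```

```text
11.35 [486.64518994 100.01309994  95.62320108] [ 0.08437597 -0.07719289 -1.28873441] 42.75456817472087
wrist slot [(array([484.5,  97.2, 102.1]), 0.64)]
wrist panel_front [(array([417.6, 119.4,  95.1]), 0.66)]
scene slot [(array([485.8, 105.4, 103.1]), 0.88)]
scene panel_front [(array([422.5, 112.3, 100.8]), 0.93)]
[ 0.01923152 -0.0341064   0.02333259] [ 5.30139578e-01  3.05972473e-01 -4.72879917e-01 -4.81796954e-05
 -7.92069397e-01 -1.33952256e+00]
```

View pics/w11z.png

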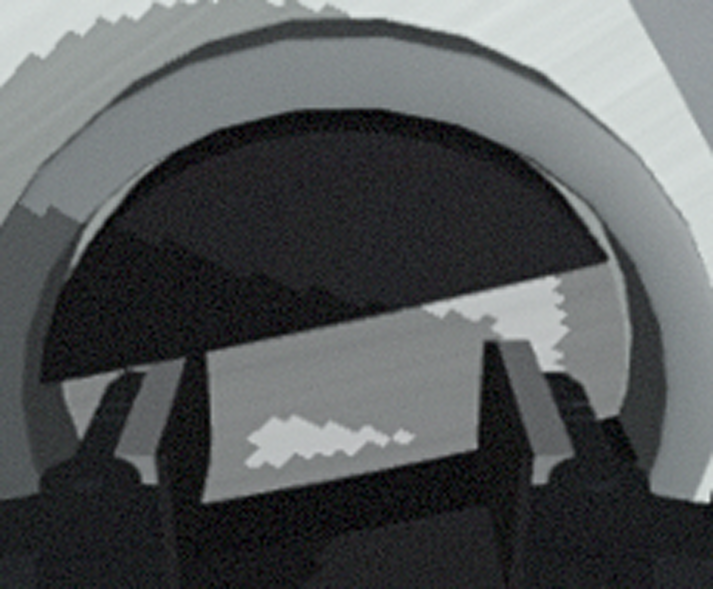

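{"method": "apply_moves", "body": {"steps": [{"hand":0.5,"xyz":[0,0,0],"delta_rot":[0,0,0.1]},{"hand":0.5,"xyz":[0,0,0],"delta_rot":[0,0,0.2]},{"hand":0.5,"xyz":[0,0,0],"delta_rot":[0,0,0.3]},{"hand":0.5,"xyz":[0,0,0],"delta_rot":[0,0,0.4]},{"hand":0.5,"xyz":[0,0,0],"delta_rot":[0,0,0.5]},{"hand":0.5,"xyz":[0,0,0],"delta_rot":[0,0,0.6]},{"hand":0.5,"xyz":[0,0,0],"delta_rot":[0,0,0.7]},{"hand":0.5,"xyz":[0,0,0],"delta_rot":[0,0,0.8]},{"hand":0.5,"xyz":[0,0,0],"delta_rot":[0,0,0.9]},{"hand":0.5,"xyz":[0,0,0],"delta_rot":[0,0,1.0]}]}}

```text
clock: 12.48
position: [486.7, 100.0, 95.8]
ee_rot: [0.788, 0.616, 0.0, 0.0]
contact_force: [1.5, -0.6, -0.3]
gripper_width: 42.8
```

```bash
python3 look.py 12;  python3 -c "
from h import *
print(telemetry.read_state()['wrist_torque'],telemetry.read_state()['joints'])
a=cv2.imread('pics/w12.png')[150:340,170:400];cv2.imwrite('pics/w12z.png',cv2.resize(a,None,fx=3.1,fy=3.1,interpolation=2))"
```

```text
12.4833 [486.71772476 100.03251054  95.82088763] [ 1.53514314 -0.56012007 -0.27765685] 42.78687137416782
wrist slot [(array([485.5,  97.5, 102.8]), 0.57)]
wrist panel_front [(array([548. , 161.4,  -0.9]), 0.74)]
scene slot [(array([486.6, 104.3, 102. ]), 0.79)]
scene panel_front [(array([420.7, 115.2,  99.7]), 0.65)]
[-0.03729398 -0.05223089 -0.05486539] [ 5.30142614e-01  3.05905825e-01 -4.72863051e-01 -5.95420164e-05
 -7.92155214e-01 -2.33918053e+00]
```

View pics/w12z.png

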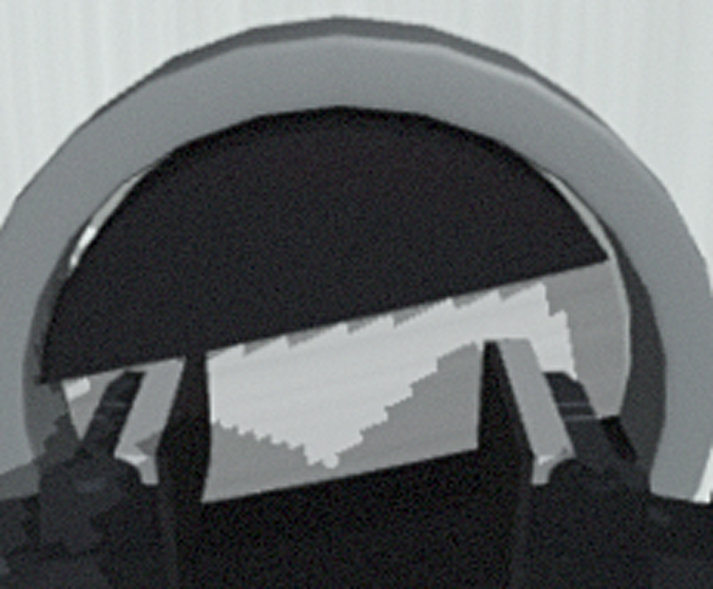

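View pics/s12.png

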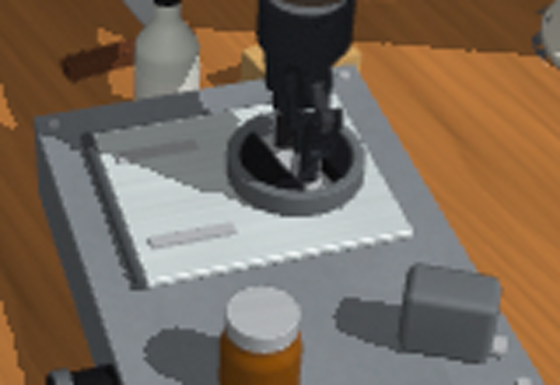

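{"method": "apply_moves", "body": {"steps": [{"hand":0.5,"xyz":[0,0,0],"delta_rot":[0,0,0.08]},{"hand":0.5,"xyz":[0,0,0],"delta_rot":[0,0,0.16]},{"hand":0.5,"xyz":[0,0,0],"delta_rot":[0,0,0.16]}]}}

```text
clock: 13.03
position: [486.7, 100.0, 95.9]
ee_rot: [0.834, 0.553, 0.0, 0.0]
contact_force: [0.5, -0.3, 0.3]
gripper_width: 42.5
```

```bash
python3 -c "
from h import *
s=telemetry.read_state();print(s['wrist_torque'],s['contact_force'],s['joints'][5])"
```

```text
[ 0.00255632 -0.03304919  0.00161958] [ 0.54879321 -0.28622593  0.26079741] -2.5010478409051737
```

{"method": "apply_moves", "body": {"steps": [{"hand":0.5,"xyz":[0,0,0],"delta_rot":[0,0,0.06]},{"hand":0.5,"xyz":[0,0,0],"delta_rot":[0,0,0.06]}]}}

```text
clock: 13.2
position: [486.7, 99.9, 95.8]
ee_rot: [0.849, 0.528, 0.0, 0.0]
contact_force: [0.0, -0.5, -0.0]
gripper_width: 42.5
```

```bash
python3 -c "
from h import *
s=telemetry.read_state();print(s['wrist_torque'],s['contact_force'],s['joints'][5])
p=get_image('wrist');a=p['frame'][150:340,170:400];cv2.imwrite('pics/w13z.png',cv2.resize(a,None,fx=3.1,fy=3.1,interpolation=2))"
```

```text
[-0.07094769 -0.07549188 -0.06879386] [ 0.00164687 -0.50929365 -0.01969647] -2.5593278646642146
```

View pics/w13z.png

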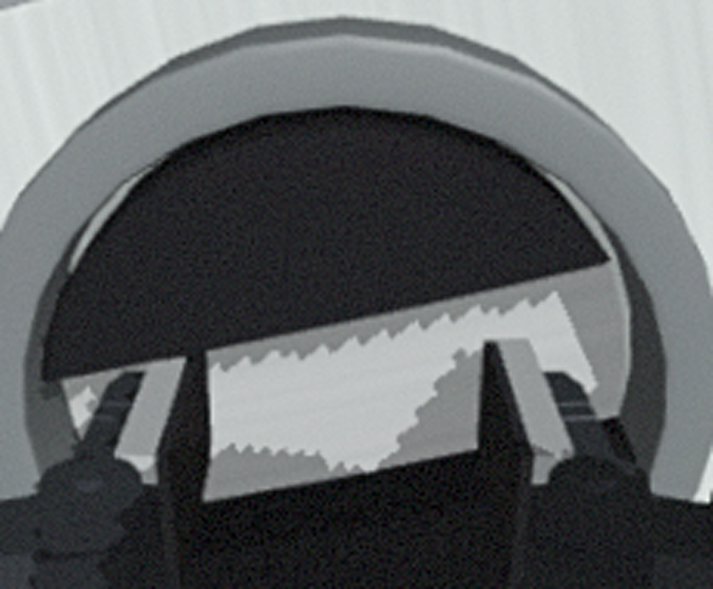

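{"method": "apply_moves", "body": {"steps": [{"hand":0.5,"xyz":[0,0,0],"delta_rot":[0,0,0.06]},{"hand":0.5,"xyz":[0,0,0],"delta_rot":[0,0,0.06]}]}}

```text
clock: 13.42
position: [486.6, 99.5, 96.0]
ee_rot: [0.863, 0.505, -0.001, 0.001]
contact_force: [-0.8, -2.0, 0.4]
gripper_width: 42.8
```

```bash
python3 -c "
from h import *
s=telemetry.read_state();print(s['wrist_torque'],s['contact_force'],s['joints'][5])"
```

```text
[-0.54980835 -0.17067019  1.25178691] [-0.78067468 -2.03870639  0.413901  ] -2.6157383500750058
```

{"method": "apply_moves", "body": {"steps": [{"hand":0.5,"xyz":[0,0,0],"delta_rot":[0,0,0.06]},{"hand":0.5,"xyz":[0,0,0],"delta_rot":[0,0,0.06]}]}}

```text
clock: 13.58
position: [486.6, 99.5, 96.0]
ee_rot: [0.876, 0.482, -0.001, 0.001]
contact_force: [-0.7, -2.7, 0.6]
gripper_width: 42.3
```

```bash
python3 -c "
from h import *
s=telemetry.read_state();print(s['wrist_torque'],s['contact_force'],s['joints'][5])
p=get_image('wrist');a=p['frame'][150:340,170:400];cv2.imwrite('pics/w14z.png',cv2.resize(a,None,fx=3.1,fy=3.1,interpolation=2))"
```

```text
[-0.6158255  -0.03347608  3.75257983] [-0.74467414 -2.72124616  0.64936878] -2.669566481037314
```

View pics/w14z.png

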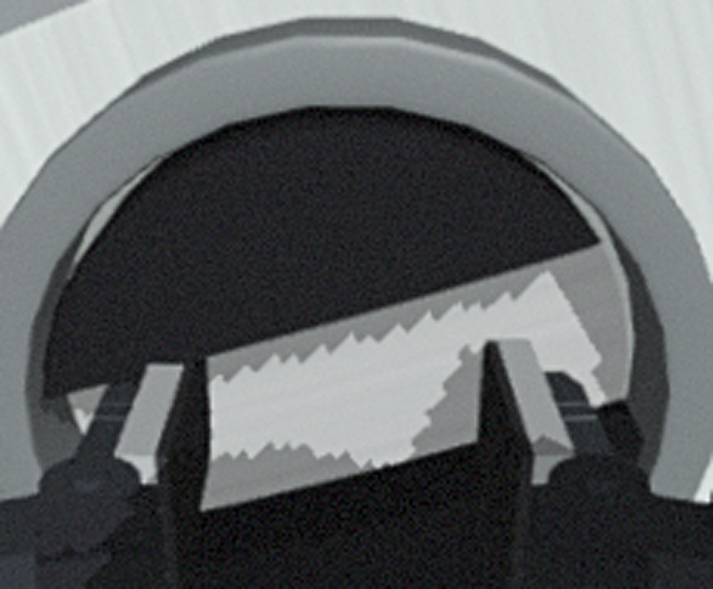

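The torque has climbed to 3.75 N·m and the slot no longer follows, so the fastener is at its stop. I'll unload the fingers by centring them in the slot, then draw straight up.

{"method": "apply_moves", "body": {"steps": [{"hand":0.5,"xyz":[0,0,0],"delta_rot":[0,0,-0.1]},{"hand":0.5,"xyz":[0,0,0],"delta_rot":[0,0,-0.2]},{"hand":0.5,"xyz":[0,0,0],"delta_rot":[0,0,-0.25]},{"hand":0.5,"xyz":[0,0,0],"delta_rot":[0,0,-0.25]}]}}

```text
clock: 13.97
position: [486.5, 100.3, 95.7]
ee_rot: [0.815, 0.58, 0.0, -0.001]
contact_force: [0.2, -0.3, 0.2]
gripper_width: 42.8
```

```bash
python3 -c "
from h import *
s=telemetry.read_state();print(s['wrist_torque'],s['contact_force'],s['joints'][5])
p=get_image('wrist');a=p['frame'][150:340,170:400];cv2.imwrite('pics/w15z.png',cv2.resize(a,None,fx=3.1,fy=3.1,interpolation=2))"
```

```text
[ 0.05020244 -0.02122537 -0.00266561] [ 0.20631122 -0.343594    0.22218039] -2.4327577706602446
```

View pics/w15z.png

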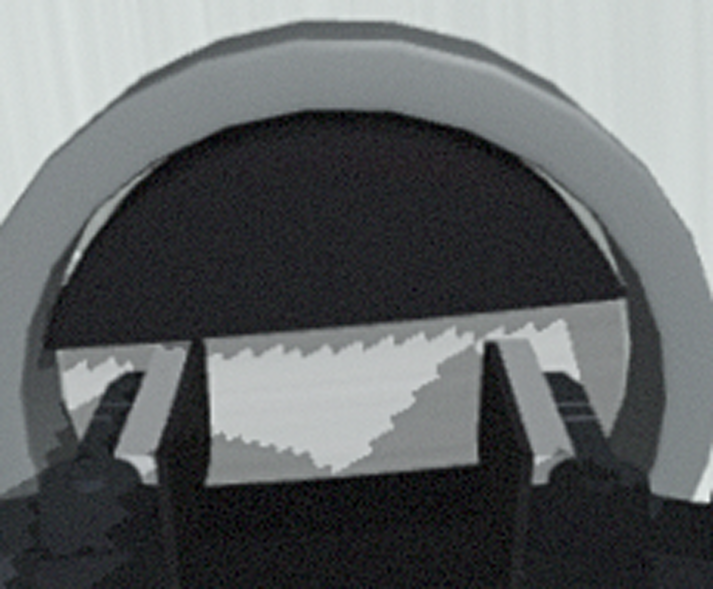

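{"method": "apply_moves", "body": {"steps": [{"hand":0.5,"xyz":[0,0,-0.6],"delta_rot":[0,0,0]},{"hand":0.5,"xyz":[0,0,-1.4],"delta_rot":[0,0,0]},{"hand":0.5,"xyz":[0,0,-2.6],"delta_rot":[0,0,0]},{"hand":0.5,"xyz":[0,0,-5],"delta_rot":[0,0,0]},{"hand":0.5,"xyz":[0,0,-8],"delta_rot":[0,0,0]},{"hand":0.5,"xyz":[0,0,-11],"delta_rot":[0,0,0]},{"hand":0.5,"xyz":[0,0,-14],"delta_rot":[0,0,0]},{"hand":0.5,"xyz":[0,0,-17],"delta_rot":[0,0,0]},{"hand":0.5,"xyz":[0,0,-17],"delta_rot":[0,0,0]}]}}

```text
clock: 14.77
position: [489.9, 101.0, 273.7]
ee_rot: [0.814, 0.581, 0.007, 0.002]
contact_force: [0.7, -0.3, 0.8]
gripper_width: 42.7
```

```bash
python3 look.py 16
python3 - <<'E'
from h import *
C=np.array([549,154.]);yaw=-0.228
def hz(xy):
    c,s=np.cos(yaw),np.sin(yaw); return C+np.array(xy)@np.array([[c,s],[-s,c]])
p=get_image("wrist")
X,Y=np.meshgrid(np.arange(-160,125,.5),np.arange(-190,60,.5))
W=hz(np.c_[X.ravel(),Y.ravel()]);W=np.c_[W,np.full(len(W),104.)]
uv=proj(p,W,True).astype(np.float32)
im=cv2.remap(p["frame"],uv[:,0].reshape(X.shape),uv[:,1].reshape(X.shape),cv2.INTER_CUBIC)
cv2.imwrite("pics/rect16.png",im)
s=telemetry.read_state();print(s['contact_force'],s['wrist_torque'])
E
```

```text
14.7667 [489.8894708  100.96816015 273.71055974] [ 0.70569232 -0.28962733  0.80160462] 42.72427971868593
wrist slot [(array([486.1,  99.2,  99.7]), 0.66)]
wrist panel_front []
scene slot [(array([484.4, 103.3, 106.1]), 0.95)]
scene panel_front [(array([422. , 113.7,  97.4]), 0.67)]
[-0.13968687 -0.28956338  1.04738144] [-0.01713077 -0.01842504  0.01836132]
```

View pics/rect16.png

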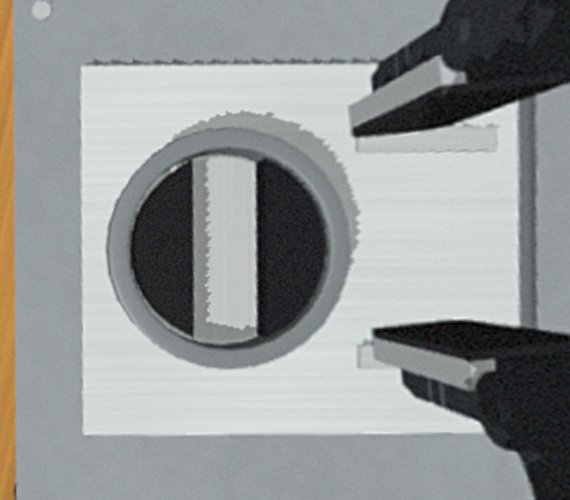

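View pics/s16.png

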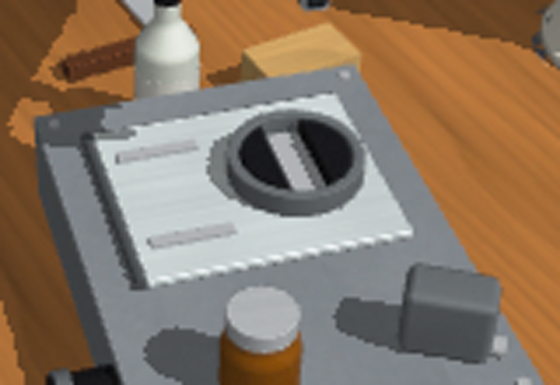

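The rectified view shows the slot square to the panel, side to side, with its edges at about x=192 and x=257 and both vertical. In the scene view the panel lies flat, the bottle, tape measure and jar are where they were, and the gripper is well clear. I'm handing it in.

Run:
```python
from h import *
q=get_image("top")
for l in ("tape_measure","screw_jar","glue_bottle","mallet"):
    print(l,[(np.round(a["xyz"]),round(a["confidence"],2)) for a in nets.pinpoint(q,l)[:1]])
print(workorder.job_done())
```

```text
tape_measure [(array([487., 316.,  90.]), 0.76)]
screw_jar [(array([633., 285.,  92.]), 0.93)]
glue_bottle [(array([ 496., -100.,   -2.]), 0.79)]
mallet [(array([532., 497.,  -0.]), 0.83)]
the job is handed in; nothing more can be done
None
```

The panel is shut and locked, and the job is handed in at about 15 s of the 38 s allowed. I pressed the panel down with the closed fingertips on the slot floor, then spread both tips inside the slot and turned the fastener clockwise to its stop. After that I eased the tips off and lifted straight clear.

**Last checks:**
- **Panel:** it met its rigid stop; at about 29 N downward it moved only 0.2 mm more. Its front edge then measured about 97 mm high; flat would be about 98.
- **Fastener:** at the stop the torque rose to 3.75 N·m and the slot no longer followed. The straightened wrist picture shows the slot side to side, square to the panel.
- **Surroundings:** the tape measure, jar, bottle and mallet were found where they started, within the networks' error. I did not re-measure the offcut or the square; nothing came near them. Wrist force was near zero after drawing back.

**Disagreements:**
- **Fingertip position:** the shut fingertips touched about 30 mm later than the stated 22 mm ahead of the TCP would give. I made the descent by force and pictures instead.
- **Slot position:** the networks' slot points in single views differed by up to about 9 mm, so I centred the tips from the wrist picture.

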